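# Seat a chromatography column against the sprung stop of its V cradle

## Task

Lay the pale steel chromatography column in the two V supports of the blue cradle, RED end towards the brass fork of the stop. Then slide it along the V groove until its end fitting bears on the fork, and press it home for a moment, gently: 5 to 10 N on the fork over and above the sliding drag (never over 16 N, it would strain the stop). Leave it lying in the groove, still against the fork, and leave the beaker and the timer alone.

Things in the scene. Friction and masses are not known exactly. Their poses are not given: they have to be found in the camera images.
- column_mid (a point): Middle of the loose steel column, on its axis; 174 mm long overall, 0.15 to 0.31 kg. y runs along it to the RED end. Tube 9.4 mm diameter for y = -65 to +65 mm: grasp it there. From 65 to 79 mm at each end a hexagonal fitting, 15 mm over corners, with a flat outer face; then a 7 mm plug to 87 mm (GREEN at -y, RED at +y). On the table its axis is 6.5 mm up.
- cradle: Fixed cradle; origin on the worktop, under the groove, midway between its two V supports; x runs along the groove TOWARDS the stop. Base plate 44 mm wide, 10 mm high, x = -52 to 153 mm. Supports at x = -35 and +35 mm: 10 mm thick along x, 36 mm wide, 46 mm high, so 60 mm of room between them for fingers. Drag of the column in the groove 1.5 to 5 N.
- groove_mid (a point): Where the axis of the column's tube runs in the 90 degree Vs: 42 mm above the cradle's origin, axes as the cradle. The Vs are 21 mm wide at the top. Only the tube may lie in the Vs, so the column's middle must stay within 25 mm of this point along x. Laid down 16 mm before it (x = -16 mm) the column is clear of the fork in every setting of the stop.
- stop_zone (a point): Point on the groove axis at the middle of the stop's setting range: 86 mm along x from groove_mid, fixed to the cradle. The stop's sprung brass fork is set anew each time, its face up to 11 mm before or behind this point: feel for it. Fork 32 mm wide, slot 10 mm for the RED plug; the fitting's flat face bears on it. It gives 1 mm per 3.5 N (7 mm at most) and follows the column when let go.
- beaker: Glass beaker, 52 mm diameter, 68 mm high, bystander; origin under its middle.
- timer: Grey bench timer, 62 x 66 x 18 mm, bystander; origin under its middle.

How it is judged:
By the outcome, as a careful person would: the job done as asked, in the order asked, and still so for the second after the job is handed in, with the robot touching nothing.
It also fails if it takes over 64 s, if anything falls off the work surface, if the arm or the gripper's body presses on something with over 40 N, if the wrist force passes 120 N, or if a joint passes its speed limit or range.

## Robot

A 6-joint arm with a two-finger parallel gripper is mounted at the origin on a cart in front of the work surface, level with it; the furniture and walls round the work are solid. World frame = base frame: x ahead of the robot, y to its left, z up, the work surface at z = 0. Lengths are in mm, angles in degrees, forces in N, time in s.
With the tool pointing down it reaches from about 350 to 775 mm from the base axis. Payload 5.5 kg.
Tool frame: the origin (TCP) lies at the very end of the fingers, on their centre line; the grasp point (between the pads) lies 19 mm behind it; z points along the fingers, y is the line along which they close (so a half turn about z gives the same grasp; the last joint's range is limited). The gripper opens to 85 mm and grips with 20 to 120 N. Pads are 22 mm wide; open, the fingers measure 114 mm over their backs; the gripper's body (76 mm by 85 mm) begins 54 mm behind the grasp point. The pads swing forward as they close: fully open they stand 13 mm farther back than shut.
Start: joints at [58.98, 17.945, 2.641, 74.691, 0, 82.002], TCP at [224.897, 529.238, 231.323] pointing down, gripper open.
Joint ranges: [-158.12, 158.12], [-49.38, 96.58], [-58.88, 72.47], [-126.05, 133.96], [-84.25, 85.87], [-180, 180]. Speed limits (degrees/s): [147.25, 147.25, 180, 180, 180, 180].

## Interface

Orientations are given as a 3x3 rotation matrix whose columns are the frame's x, y, z axes.
In Python, from plant import arm gives the robot as it stands.
- The arm moves only by the shell command python3 -m inch 'ROWS' [OPENING] [FORCE]. ROWS is JSON, a list of rows, each a list of 6 numbers: the shift along the world's x, y, z each as a share of 20 cm, from -1 to 1, then the turn, a rotation vector about the world's x, y, z each as a share of pi/4 rad, from -1 to 1. In form: [[tx, ty, tz, ax, ay, az], ...]. A call has 1 to 10 rows; each row shifts and turns the commanded pose from where the row before left it; what a row does not reach is not made up. A row lasts 1/10 s, in which the tool goes at most 50 mm and 8.59 degrees, less where a joint would pass 70% of its speed; a pose out of reach is approached as far as the arm can. A call with a number of a shift or a turn outside -1 to 1 is refused whole. A call with a gripper value outside its range is refused whole. OPENING is the opening, from 0 (shut) to 1 (fully open), set as the call begins (- or left out, the last holds). The fingers move at their own pace and stop on an object; FORCE is the grip in N (left out, the last holds). Time passes only in rows, so rows that do not move let the fingers close. It gives the time, the measured TCP pose, the force, the opening and the grip force at its end, in the units of the state.
- arm.observe(): the state, without advancing time (a new reading comes with each control period).
- arm.get_image(name): name is "side" or "top"; returns the picture (480x640x3 uint8, red, green, blue); there is no depth.
- arm.calibration(name): a dict with "fovy" (degrees; the focal length in pixels is half the picture's height over the tangent of half this angle, whatever the lens; pixels are square), "cx", "cy" (the principal point, pixels), "R" (3x3) and "t" (3): a world point X has camera coordinates R X + t. Camera axes: x right, y down, z forward; pixel columns grow to the right and rows downward; lengths in mm; the calibration is good to about 2 mm. A picture is of the moment at which its call begins. calibration takes no time and is no camera call.
- arm.hand_in(): hands the job in; it is judged then, once.
Trained networks look in the newest picture that a camera, given by its name, has taken for a name from the list of things; names that differ only in an ending like _2 or _b are one class to them, and where a whole thing is asked for, a point or a joint stands for the part that bears it (a point fixed in the world has none). Each returns a list of dicts, best first, with "score" (0 to 1); they miss things now and then, are a little off and sometimes report something else, mostly with a low value. They report only what shows in the picture. A call takes as long as a camera call.
- arm.look_for(camera, name): "xyz" ([x, y, z] in mm, in the coordinates of the camera as it stood for that picture, good to about 4 mm: the middle of the surface that is visible of it).
The state is a dict: "t": time; "joint_positions": joint angles; "dq": joint speeds; "joint_efforts": joint torques, N m; "ee_pos": TCP position; "orientation": TCP orientation; "ft_force": force on the tool from outside, world axes, zero at the start; "ft_torque": the same for the moment, N m; "gripper_width": opening from 0.0 (shut) to 1.0 (fully open); "gripper_force": force on a finger pad.
Only numpy, scipy, OpenCV 4.12 (cv2) and the standard library are available. Lean on these libraries where they do the work, as an engineer would, in place of code of your own. Each camera call takes 0.05 s, during which the arm holds its last target. There are 200 camera calls.

## Working session

There is one attempt and no reset: what is moved stays moved. The work goes in short steps, Python scripts to look and compute and a shell command to move; the robot and the scene stay as the last step left them, time stands still between calls to the robot, and variables do not carry over. Pictures are saved under pics/ and viewed, at most 10 in all, crops included, and the job is handed in when it is done.

```bash
mkdir -p pics
cat > h.py <<'E'
import numpy as np,cv2
from plant import arm
def snap(c,f):
    im=arm.get_image(c); cv2.imwrite('pics/'+f,im[:,:,::-1]); return im
def cal(c):
    k=arm.calibration(c); return 240/np.tan(np.radians(k['fovy'])/2),k['cx'],k['cy'],np.array(k['R']),np.array(k['t'])
def look(c,n):
    f,cx,cy,R,t=cal(c)
    for d in arm.look_for(c,n)[:3]:
        p=np.array(d['xyz']); print(c,n,round(d['score'],2),(R.T@(p-t)).round(1),'px',(f*p[0]/p[2]+cx).round(0),(f*p[1]/p[2]+cy).round(0))
def ray(c,u,v,z):
    f,cx,cy,R,t=cal(c); o=-R.T@t; d=R.T@np.array([(u-cx)/f,(v-cy)/f,1]); return o+d*(z-o[2])/d[2]
def proj(c,X):
    f,cx,cy,R,t=cal(c); p=R@np.array(X)+t; return f*p[0]/p[2]+cx,f*p[1]/p[2]+cy
E
python3 - <<'E'
from h import *
for c in('top','side'):
    snap(c,c+'0.png')
    for n in('column_mid','cradle','beaker','timer'): look(c,n)
    k=arm.calibration(c); print(k)
o=arm.observe(); print(o['t'],o['orientation'],o['gripper_width'])
E
```

```text
top column_mid 0.93 [444.8 118.4   8.6] px 345.0 269.0
top cradle 0.66 [568.9 271.8  11.1] px 275.0 213.0
top beaker 0.78 [631.5 -10.2  35. ] px 403.0 183.0
top beaker 0.67 [356.1 395.3  13.7] px 215.0 310.0
top timer 0.88 [357.9 396.4  12.2] px 214.0 309.0
{'fovy': 50.60762446708014, 'cx': 314.5729648218715, 'cy': 238.35828272103245, 'R': array([[ 5.32896240e-03, -9.99985737e-01,  3.58200707e-04],
       [-9.78884687e-01, -5.28971158e-03, -2.04344780e-01],
       [ 2.04343761e-01,  7.38308464e-04, -9.78898913e-01]]), 't': array([ 181.25651841,  504.63486638, 1017.54903512])}
side column_mid 0.62 [458.2 106.3  13.2] px 323.0 283.0
side cradle 0.61 [572.7 265.4  10.2] px 351.0 227.0
side beaker 0.68 [636.1 -13.   50.8] px 431.0 293.0
side timer 0.69 [360.2 391.9  18.6] px 252.0 209.0
{'fovy': 55.14556449417285, 'cx': 326.22332154199745, 'cy': 241.7138169221854, 'R': array([[ 0.96132992, -0.27534976, -0.00522423],
       [-0.18037531, -0.61518389, -0.76747217],
       [ 0.20810941,  0.73873628, -0.64106098]]), 't': array([-418.5183885 ,  240.95117536,  767.31438002])}
0.5 [[-9.20342327e-01  3.91113795e-01  1.51854045e-05]
 [ 3.91113794e-01  9.20342327e-01 -1.56868392e-05]
 [-2.01111098e-05 -8.49804088e-06 -1.00000000e+00]] 0.9948749447948275
```

Run:
```python
import cv2
a=cv2.imread('pics/top0.png')[120:345,190:430]; cv2.imwrite('pics/top0c.png',cv2.resize(a,(640,600),interpolation=cv2.INTER_CUBIC))
```

```text
(no output)
```

View pics/side0.png

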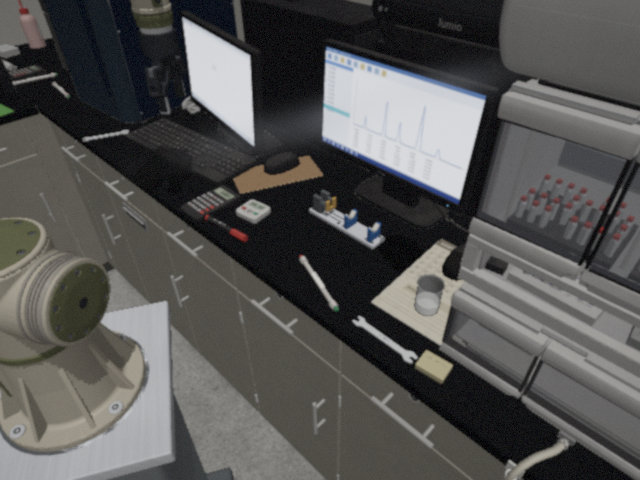

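```bash
sleep 0.1
```

```text
(no output)
```

View pics/top0c.png

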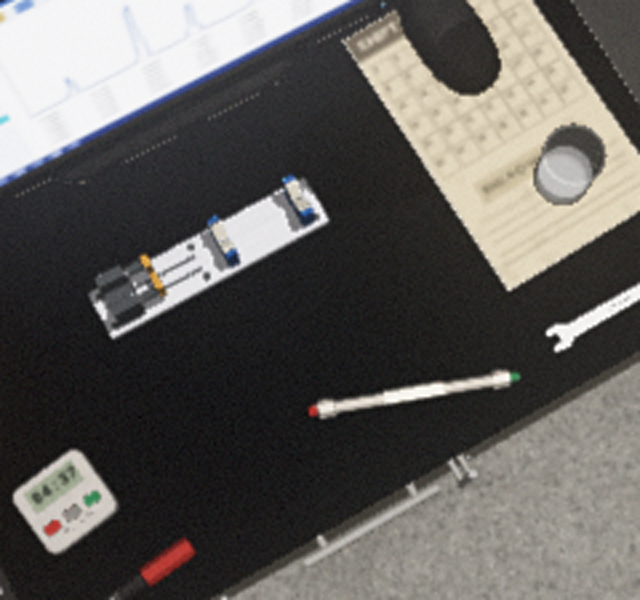

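The side view shows the column at about (320,283), red at upper left, the cradle at (345,222), and the beaker and timer clear of both. In the top crop the column runs from the red tip (310,411) to the green tip (518,377). The supports are at (222,240) and (297,196), with the fork at (150,272) on the left, so the red end already points roughly the right way.

```bash
cat > m.py <<'E'
from h import *
s=640/240.; g=lambda x,y,z: ray('top',190+x/s,120+y/s*1.0,z)
r=g(310,411,6.5); e=g(519,377,6.5); print('red',r.round(1),'green',e.round(1),'len',np.linalg.norm(r-e),'mid',((r+e)/2).round(1),'dir',np.degrees(np.arctan2(*(r-e)[[1,0]])))
im=cv2.imread('pics/top0.png').astype(int); B,G,R=im[...,0],im[...,1],im[...,2]
sub=np.zeros(B.shape,bool); sub[250:300,295:395]=1
for nm,k in(('red',(R-G>60)&(R-B>60)),('green',(G-R>30)&(G-B>10))):
    v,u=np.nonzero(k&sub); print(nm,u.mean(),v.mean(),len(u),ray('top',u.mean(),v.mean(),6.5).round(1))
c=[g(x,y,10) for x,y in((90,297),(113,337),(328,218),(308,180))]
print('corners',np.round(c,1)); 
a=(c[0]+c[1])/2;b=(c[2]+c[3])/2; d=(a-b)/np.linalg.norm(a-b); print('L',np.linalg.norm(a-b),'W',np.linalg.norm(c[0]-c[1]),np.linalg.norm(c[2]-c[3]),'ang',np.degrees(np.arctan2(d[1],d[0])),'origin',(b+52*d*np.linalg.norm(a-b)/205).round(1))
m=np.zeros(B.shape,np.uint8); q=(B-R>50)&(R<120)
m[180:225,250:320]=q[180:225,250:320]
n,_,st,ce=cv2.connectedComponentsWithStats(m)
for i in range(1,n): print('blue',st[i],ce[i].round(1),ray('top',*ce[i],46).round(1))
E
python3 m.py
```

```text
red [433.9 201.6   6.5] green [462.8  31.1   6.5] len 172.9051524578382 mid [448.3 116.4   6.5] dir 99.61429571881955
red 307.09090909090907 273.6363636363636 11 [435.  199.8   6.5]
green 382.5 260.8 10 [464.   35.7   6.5]
corners [[527.  383.7  10. ]
 [493.6 363.4  10. ]
 [595.6 187.9  10. ]
 [628.6 204.9  10. ]]
L 204.3221628157545 W 39.10792494745753 37.10900771343462 ang 119.89094818196997 origin [586.3 241.4  10. ]
blue [296 186   4   3   9] [297.4 186.9] [618.6 221.7  46. ]
blue [303 198   4   3   9] [304.6 199.1] [591.2 206.   46. ]
blue [268 201   4   3   9] [269.4 201.9] [584.6 281.5  46. ]
blue [275 214   4   3   8] [276.2 214.9] [555.8 266.2  46. ]
```

```bash
python3 -m inch '[[0.1115,-0.204,-0.04,0,0,-0.1267],[0.1115,-0.204,-0.04,0,0,-0.1267],[0.1115,-0.204,-0.04,0,0,-0.1267],[0.1115,-0.204,-0.04,0,0,-0.1267],[0.1115,-0.204,-0.04,0,0,-0.1267],[0.1115,-0.204,-0.04,0,0,-0.1267],[0.1115,-0.204,-0.04,0,0,-0.1267],[0.1115,-0.204,-0.04,0,0,-0.1267],[0.1115,-0.204,-0.04,0,0,-0.1267],[0.1115,-0.204,-0.04,0,0,-0.1267]]' 0.5 40
cat > st.py <<'E'
from h import *
o=arm.observe(); R=np.array(o['orientation']); p=np.array(o['ee_pos']); f=np.array(o['ft_force'])
d=np.array([-.5,.866,0]); n=np.array([.866,.5,0])
print('t',round(o['t'],2),'tcp',p.round(1),'yang',np.degrees(np.arctan2(R[1,1],R[0,1])).round(1),'z',R[:,2].round(3),'w',round(o['gripper_width'],3),'gf',o['gripper_force'],'F',f.round(1),'along',(f@d).round(2),'across',(f@n).round(2),'torque',np.round(o['ft_torque'],2))
E
python3 st.py
```

```text
t: 1.5
ee_pos: [448.7, 119.5, 151.4]
orientation: [[-0.169, 0.986, 0.001], [0.986, 0.169, 0.0], [-0.0, 0.001, -1.0]]
ft_force: [1.9, 0.8, 0.6]
gripper_width: 0.501
gripper_force: 0.0
t 1.5 tcp [448.7 119.5 151.4] yang 9.7 z [ 0.001  0.    -1.   ] w 0.501 gf 0.0 F [1.9 0.8 0.6] along -0.23 across 2.05 torque [ 0.08 -0.06  0.05]
```

Run:
```python
from h import *
im=cv2.imread('pics/side0.png').astype(int); B,G,R=im[...,0],im[...,1],im[...,2]
s=np.zeros(B.shape,bool); s[250:315,292:345]=1
for nm,k in(('red',(R-G>50)&(R-B>50)),('green',(G-R>20)&(G-B>5))):
    v,u=np.nonzero(k&s); print(nm,len(u),ray('side',u.mean(),v.mean(),6.5).round(1) if len(u) else '')
m=np.zeros(B.shape,np.uint8); m[200:245,335:385]=((B-R>50)&(R<120))[200:245,335:385]
n,_,st,ce=cv2.connectedComponentsWithStats(m)
for i in range(1,n): print('blue',st[i],ce[i].round(1))
print([np.round(proj('side',p),1) for p in((604.9,213.9,46),(570.2,273.9,46))])
snap('side','side1.png')
a=cv2.imread('pics/side1.png')[170:350,230:450]; cv2.imwrite('pics/side1c.png',cv2.resize(a,(733,600),interpolation=cv2.INTER_CUBIC))
```

```text
red 2 [436.4 208.3   6.5]
green 24 [465.4  37.    6.5]
blue [354 209   3   2   3] [355.  209.3]
blue [345 216  12  12  73] [349.8 221.4]
blue [378 222   3   3   5] [379.2 222.8]
blue [368 229  12  12  72] [372.8 234.4]
[array([372.9, 225.9]), array([349.7, 213.2])]
```

View pics/side1c.png

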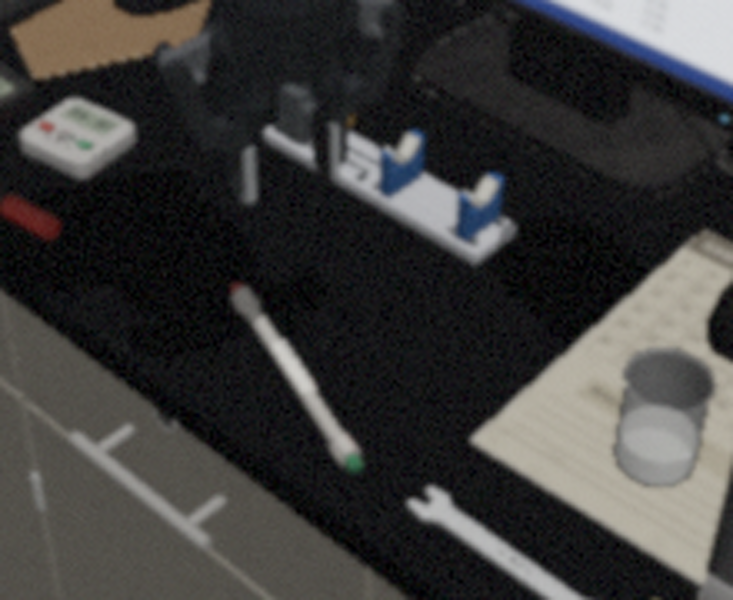

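The side picture shows the open fingers above the column, around crop (250,170) and (335,150), with no obstruction. Its red and green ends agree with the top view to 2–3 mm. Going down and grasping.

```bash
python3 -m inch '[[0,0,-0.2,0,0,0],[0.002,0.005,-0.2,0,0,0],[0.002,0.005,-0.2,0,0,0],[0,0,-0.07,0,0,0],[0,0,-0.05,0,0,0],[0,0,-0.02,0,0,0],[0,0,0,0,0,0]]' && python3 st.py && python3 -m inch '[[0,0,0,0,0,0],[0,0,0,0,0,0],[0,0,0,0,0,0],[0,0,0,0,0,0],[0,0,0,0,0,0],[0,0,0,0,0,0],[0,0,0,0,0,0],[0,0,0,0,0,0]]' 0 40 && python3 st.py
```

```text
t: 2.25
ee_pos: [449.1, 123.4, 3.6]
orientation: [[-0.173, 0.985, 0.001], [0.985, 0.173, 0.0], [-0.0, 0.001, -1.0]]
ft_force: [0.2, -0.4, -0.3]
gripper_width: 0.499
gripper_force: 0.0
t 2.25 tcp [449.1 123.4   3.6] yang 10.0 z [ 0.001  0.    -1.   ] w 0.499 gf 0.0 F [ 0.2 -0.4 -0.3] along -0.47 across -0.02 torque [0.01 0.   0.05]
t: 3.05
ee_pos: [449.7, 123.4, 4.4]
orientation: [[-0.173, 0.985, 0.002], [0.985, 0.173, 0.0], [-0.0, 0.002, -1.0]]
ft_force: [-0.7, 0.1, 6.2]
gripper_width: 0.083
gripper_force: 39.2
t 3.05 tcp [449.7 123.4   4.4] yang 10.0 z [ 0.002  0.    -1.   ] w 0.083 gf 39.23445224761963 F [-0.7  0.1  6.2] along 0.44 across -0.61 torque [ 0.06  0.21 -0.05]
```

```bash
python3 -m inch '[[0,0,0.02,0,0,0],[0,0,0.1,0,0,0],[0,0,0.15,0,0,0],[0,0,0.15,0,0,0],[0,0,0.08,0,0,0],[0,0,0,0,0,0]]' && python3 st.py
python3 - <<'E'
from h import *
a=snap('side','s2.png')[170:350,230:450]; b=snap('top','t2.png')[150:330,260:480]
cv2.imwrite('pics/s2c.png',cv2.resize(np.hstack([a,b])[:,:,::-1],(800,327),interpolation=cv2.INTER_CUBIC))
E
```

```text
t: 3.65
ee_pos: [450.3, 123.4, 105.6]
orientation: [[-0.173, 0.985, 0.005], [0.985, 0.173, 0.0], [-0.0, 0.005, -1.0]]
ft_force: [0.2, 0.2, -3.1]
gripper_width: 0.083
gripper_force: 39.2
t 3.65 tcp [450.3 123.4 105.6] yang 10.0 z [ 0.005  0.    -1.   ] w 0.083 gf 39.23656761646271 F [ 0.2  0.2 -3.1] along 0.09 across 0.31 torque [-0.04 -0.07  0.02]
```

View pics/s2c.png

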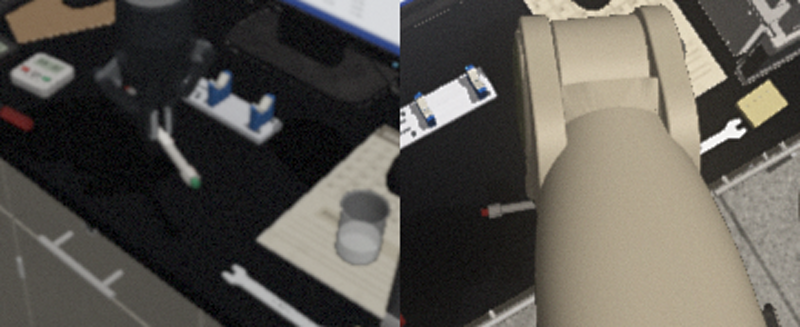

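The column is off the table and held: green end at (195,183) in the left half, red end at (488,211) in the right half. Now computing pitch and offset in hand.

```bash
cat > inh.py <<'E'
from h import *
import sys
def inhand(fs,ft,ang):
    o=arm.observe(); p=np.array(o['ee_pos']); a=np.radians(ang); d=np.array([np.cos(a),np.sin(a),0]); n=np.array([np.sin(a),-np.cos(a),0])
    for c,f in(('side',fs),('top',ft)):
        im=cv2.imread('pics/'+f).astype(int); B,G,R=im[...,0],im[...,1],im[...,2]
        F,cx,cy,Rm,t=cal(c)
        for nm,sg,k in(('red',1,(R-G>45)&(R-B>45)),('green',-1,(G-R>15)&(G-B>5))):
            u0,v0=proj(c,p+sg*83*d+[0,0,3]); yy,xx=np.mgrid[:480,:640]; k=k&(np.hypot(xx-u0,yy-v0)<12)
            v,u=np.nonzero(k)
            if len(u)<3: print(c,nm,'none',(u0,v0));continue
            O=-Rm.T@t; r=Rm.T@np.array([(u.mean()-cx)/F,(v.mean()-cy)/F,1]); x=O+r*((p-O)@n)/(r@n)
            w=ray(c,u.mean(),v.mean(),p[2]+3)-p
            print(c,nm,len(u),'along',((x-p)@d).round(1),'dz',(x-p)[2].round(1),'| at z+3: along',(w@d).round(1),'lat',(w@n).round(1))
if __name__=='__main__': inhand(sys.argv[1],sys.argv[2],float(sys.argv[3]))
E
python3 inh.py s2.png t2.png 100
```

```text
side red none (np.float64(297.73737598349237), np.float64(219.894086455449))
side green 30 along -94.3 dz 11.6 | at z+3: along -86.2 lat 4.2
top red 11 along 78.3 dz 6.2 | at z+3: along 78.3 lat 0.5
top green none (np.float64(386.1981406908982), np.float64(253.34193237757472))
```

```bash
python3 -m inch '[[0.119,0.091,0,0,0,0.074],[0.119,0.091,0,0,0,0.074],[0.119,0.091,0,0,0,0.074],[0.119,0.091,0,0,0,0.074],[0.119,0.091,0,0,0,0.074],[0.119,0.091,0,0,0,0.074],[0,0,-0.05,0,0,0],[0,0,-0.05,0,0,0],[0,0,0,0,0,0]]' && python3 st.py
python3 - <<'E'
from h import *
a=snap('side','s3.png')[170:290,260:420]; b=snap('top','t3.png')[140:260,210:370]
cv2.imwrite('pics/s3c.png',cv2.resize(np.vstack([a,b])[:,:,::-1],(400,600),interpolation=cv2.INTER_CUBIC))
E
python3 inh.py s3.png t3.png 120
```

```text
t: 4.65
ee_pos: [588.1, 231.3, 79.4]
orientation: [[-0.499, 0.867, -0.007], [0.867, 0.499, -0.002], [0.002, -0.007, -1.0]]
ft_force: [-1.0, 0.4, -2.4]
gripper_width: 0.079
gripper_force: 39.5
t 4.65 tcp [588.1 231.3  79.4] yang 29.9 z [-0.007 -0.002 -1.   ] w 0.079 gf 39.5204097032547 F [-1.   0.4 -2.4] along 0.86 across -0.64 torque [ 0.01  0.13 -0.01]
side red none (np.float64(336.9119130262553), np.float64(193.69740308141462))
side green 17 along -87.5 dz -0.7 | at z+3: along -90.1 lat -4.0
top red none (np.float64(256.7385932859662), np.float64(213.66214013926498))
top green none (np.float64(326.48792383522925), np.float64(175.6338332577103))
```

View pics/s3c.png

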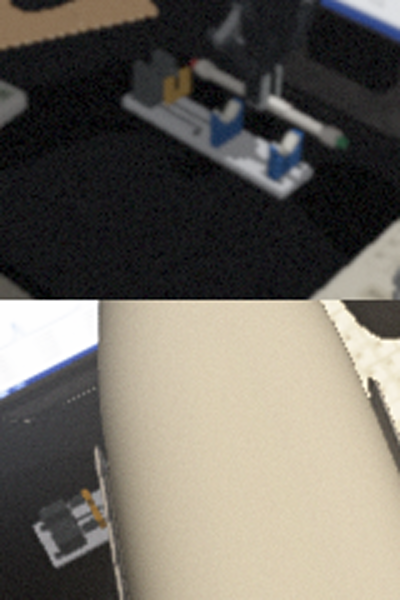

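The side half shows the column level above the supports, red end at (195,67) towards the fork at (178,82). The top view is blocked by the arm. The TCP still has to settle, so I'll let it settle and then correct.

```bash
python3 -m inch '[[0,0,0,0,0,0],[0,0,0,0,0,0],[0,0,0,0,0,0]]'
python3 - <<'E'
from h import *
snap('side','s4.png')
p=np.array(arm.observe()['ee_pos']); d=np.array([-.5,.866,0]); n=np.array([.866,.5,0]); q=p-[587,243,0]
print('cradle along',q@d,'lateral',q@n)
# side-view: project support V edges from top-view estimate for overlay
im=cv2.imread('pics/s4.png'); S=5; x0,y0=310,180
a=cv2.resize(im[y0:y0+80,x0:x0+100],None,fx=8,fy=7.5,interpolation=cv2.INTER_CUBIC)
for x in(30,40,-30,-40):
    for l,z in((-18,46),(-10.5,46),(0,35.5),(10.5,46),(18,46)):
        u,v=proj('side',np.array([587,243,z])+x*d+l*n); cv2.circle(a,(int((u-x0+.5)*8),int((v-y0+.5)*7.5)),3,(0,255,255) if x in(30,-40) else (255,0,255),-1)
cv2.imwrite('pics/s4c.png',a)
E
python3 inh.py s4.png t3.png 120
```

```text
t: 5.05
ee_pos: [591.7, 232.3, 84.1]
orientation: [[-0.499, 0.867, 0.001], [0.867, 0.499, 0.0], [-0.0, 0.001, -1.0]]
ft_force: [1.1, 0.2, -3.7]
gripper_width: 0.085
gripper_force: 39.5
cradle along -11.597381412199994 lateral -1.2187674004332072
side red none (np.float64(337.6933413458341), np.float64(192.63059132702756))
side green 18 along -88.7 dz 3.1 | at z+3: along -88.7 lat 0.1
top red none (np.float64(256.281603119259), np.float64(212.43102917298364))
top green none (np.float64(326.14049611609374), np.float64(174.36648178979243))
```

View pics/s4c.png

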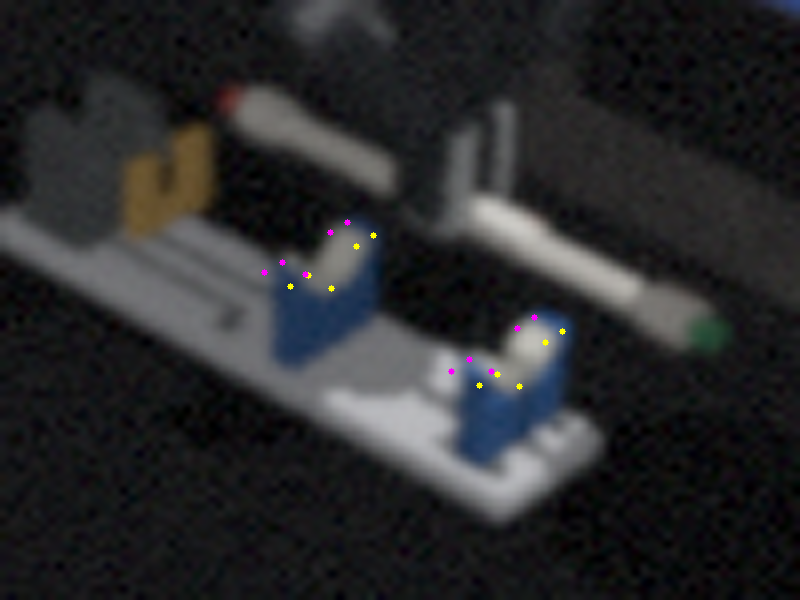

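The overlay shows the cradle model fits the supports within about a pixel, with the fork at (168,180). The column is level, with its red end clear of the fork. Lateral correction is +1.2 mm, then lower.

```bash
python3 -m inch '[[0.005,0.003,-0.06,0,0,0],[0,0,-0.06,0,0,0],[0,0,-0.04,0,0,0],[0,0,-0.02,0,0,0],[0,0,0,0,0,0],[0,0,0,0,0,0],[0,0,0,0,0,0]]' && python3 st.py && python3 -m inch '[[0,0,-0.01,0,0,0],[0,0,-0.01,0,0,0],[0,0,0,0,0,0],[0,0,0,0,0,0]]' && python3 st.py
```

```text
t: 5.8
ee_pos: [592.9, 233.1, 47.8]
orientation: [[-0.499, 0.867, 0.001], [0.867, 0.499, 0.0], [-0.0, 0.001, -1.0]]
ft_force: [-0.3, -0.7, -2.2]
gripper_width: 0.082
gripper_force: 39.5
t 5.8 tcp [592.9 233.1  47.8] yang 29.9 z [ 0.001  0.    -1.   ] w 0.082 gf 39.532774686813354 F [-0.3 -0.7 -2.2] along -0.48 across -0.58 torque [ 0.02 -0.04 -0.02]
t: 6.2
ee_pos: [592.4, 233.0, 43.3]
orientation: [[-0.499, 0.867, -0.0], [0.867, 0.499, 0.0], [0.0, -0.0, -1.0]]
ft_force: [-0.1, -0.6, -2.3]
gripper_width: 0.086
gripper_force: 39.5
t 6.2 tcp [592.4 233.   43.3] yang 29.9 z [-0.  0. -1.] w 0.086 gf 39.532713890075684 F [-0.1 -0.6 -2.3] along -0.43 across -0.42 torque [-0.03 -0.01 -0.01]
```

```bash
python3 -m inch '[[0,0,-0.007,0,0,0],[0,0,0,0,0,0],[0,0,0,0,0,0]]' && python3 -m inch '[[0,0,-0.006,0,0,0],[0,0,0,0,0,0],[0,0,0,0,0,0]]' && python3 -m inch '[[0,0,-0.006,0,0,0],[0,0,0,0,0,0],[0,0,0,0,0,0]]' && python3 st.py
```

```text
t: 6.5
ee_pos: [592.6, 233.0, 41.9]
orientation: [[-0.499, 0.867, 0.0], [0.867, 0.499, 0.0], [0.0, 0.0, -1.0]]
ft_force: [-0.3, 0.4, -2.1]
gripper_width: 0.082
gripper_force: 39.5
t: 6.8
ee_pos: [593.1, 233.3, 41.1]
orientation: [[-0.499, 0.866, 0.001], [0.866, 0.499, 0.0], [-0.0, 0.001, -1.0]]
ft_force: [1.4, 0.8, -0.1]
gripper_width: 0.084
gripper_force: 39.7
t: 7.1
ee_pos: [593.6, 233.5, 40.4]
orientation: [[-0.499, 0.866, 0.002], [0.866, 0.499, 0.001], [-0.0, 0.003, -1.0]]
ft_force: [1.9, 1.4, 4.4]
gripper_width: 0.077
gripper_force: 40.2
t 7.1 tcp [593.6 233.5  40.4] yang 30.0 z [ 0.002  0.001 -1.   ] w 0.077 gf 40.151907205581665 F [1.9 1.4 4.4] along 0.23 across 2.35 torque [ 0.37 -0.44  0.03]
```

Contact shows at z≈40.4, as expected, with a sideways push of +2.3 N from the V. I'll follow it sideways and settle deeper.

```bash
python3 -m inch '[[0.005,0.003,0,0,0,0],[0,0,0,0,0,0],[0,0,0,0,0,0]]' && python3 st.py && python3 -m inch '[[0,0,-0.004,0,0,0],[0,0,0,0,0,0],[0,0,0,0,0,0]]' && python3 st.py
```

```text
t: 7.4
ee_pos: [594.0, 233.7, 40.0]
orientation: [[-0.499, 0.867, 0.001], [0.867, 0.499, 0.0], [-0.0, 0.001, -1.0]]
ft_force: [2.2, 0.9, 5.0]
gripper_width: 0.086
gripper_force: 40.2
t 7.4 tcp [594.  233.7  40. ] yang 29.9 z [ 0.001  0.    -1.   ] w 0.086 gf 40.239018201828 F [2.2 0.9 5. ] along -0.3 across 2.39 torque [ 0.22 -0.32 -0.02]
t: 7.7
ee_pos: [594.1, 233.8, 39.8]
orientation: [[-0.499, 0.867, 0.002], [0.867, 0.499, 0.0], [-0.0, 0.002, -1.0]]
ft_force: [0.7, 0.6, 7.9]
gripper_width: 0.083
gripper_force: 40.7
t 7.7 tcp [594.1 233.8  39.8] yang 29.9 z [ 0.002  0.    -1.   ] w 0.083 gf 40.685259103775024 F [0.7 0.6 7.9] along 0.2 across 0.92 torque [ 0.16 -0.02 -0.06]
```

Seated: z is right and the side force is near zero. Releasing gently and rising.

```bash
python3 -m inch '[[0,0,0.005,0,0,0],[0,0,0,0,0,0],[0,0,0,0,0,0],[0,0,0,0,0,0],[0,0,0,0,0,0]]' 0.35 && python3 -m inch '[[0,0,0.05,0,0,0],[0,0,0.15,0,0,0],[0,0,0.15,0,0,0],[0.06,-0.1,0.05,0,0,0],[0.09,-0.15,0,0,0,0],[0.09,-0.15,0,0,0,0],[0.06,-0.1,0,0,0,0],[0,0,0,0,0,0],[0,0,0,0,0,0]]' 0
python3 - <<'E'
from h import *
snap('side','s5.png'); snap('top','t5.png')
a=cv2.imread('pics/s5.png')[180:260,310:410]; b=cv2.imread('pics/t5.png')[160:240,225:325]
cv2.imwrite('pics/s5c.png',cv2.resize(np.hstack([a,b]),(800,320),interpolation=cv2.INTER_CUBIC))
look('top','column_mid'); look('side','column_mid')
E
```

```text
t: 8.2
ee_pos: [593.1, 233.5, 39.2]
orientation: [[-0.499, 0.867, -0.001], [0.867, 0.499, -0.0], [0.0, -0.001, -1.0]]
ft_force: [0.5, 1.0, -0.3]
gripper_width: 0.349
gripper_force: 0.0
t: 9.1
ee_pos: [653.6, 133.2, 120.2]
orientation: [[-0.498, 0.867, 0.0], [0.867, 0.498, 0.0], [0.0, 0.0, -1.0]]
ft_force: [-0.7, 0.5, -0.4]
gripper_width: -0.005
gripper_force: 0.0
top column_mid 0.62 [587.  238.2  44.8] px 290.0 201.0
top column_mid 0.47 [560.  279.5  12.8] px 271.0 217.0
side column_mid 0.83 [603.1 227.2  47.3] px 370.0 222.0
```

View pics/s5c.png

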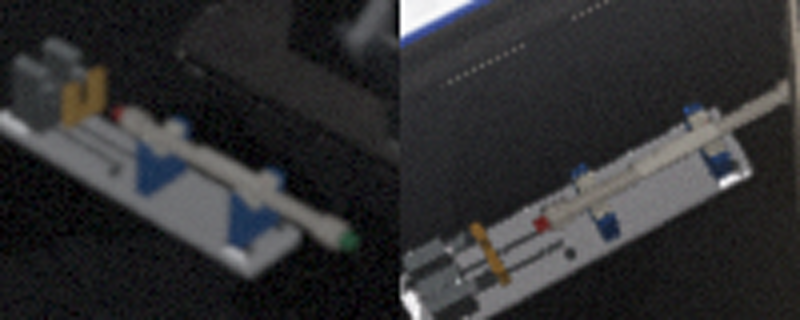

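The column lies in both Vs with the red plug (117,115 left; 540,223 right) facing the fork and a visible gap. Next: push on the green end with shut fingers.

```bash
python3 -m inch '[[-0.008,-0.005,-0.1,0,0,0],[0,0,-0.15,0,0,0],[0,0,-0.12,0,0,0],[0,0,-0.07,0,0,0],[0,0,0,0,0,0],[0,0,0,0,0,0],[0,0,0,0,0,0]]' && python3 st.py && python3 -m inch '[[-0.01,0.0173,0,0,0,0],[-0.01,0.0173,0,0,0,0],[0,0,0,0,0,0],[0,0,0,0,0,0],[0,0,0,0,0,0]]' && python3 st.py
```

```text
t: 10.0
ee_pos: [653.1, 133.0, 33.4]
orientation: [[-0.499, 0.866, 0.003], [0.866, 0.499, 0.0], [-0.001, 0.003, -1.0]]
ft_force: [0.0, 0.9, 1.0]
gripper_width: 0.004
gripper_force: 0.0
t 10.0 tcp [653.1 133.   33.4] yang 30.0 z [ 0.003  0.    -1.   ] w 0.004 gf 0.0 F [0.  0.9 1. ] along 0.76 across 0.46 torque [-0.04  0.02 -0.03]
t: 10.5
ee_pos: [647.9, 139.6, 31.8]
orientation: [[-0.499, 0.866, 0.0], [0.866, 0.499, 0.0], [-0.0, 0.0, -1.0]]
ft_force: [0.8, -0.4, -0.3]
gripper_width: -0.004
gripper_force: 0.0
t 10.5 tcp [647.9 139.6  31.8] yang 29.9 z [ 0.  0. -1.] w -0.004 gf 0.0 F [ 0.8 -0.4 -0.3] along -0.73 across 0.55 torque [-0.   -0.07  0.02]
```

```bash
python3 -m inch '[[-0.005,0.00866,0,0,0,0],[-0.005,0.00866,0,0,0,0],[0,0,0,0,0,0],[0,0,0,0,0,0]]' >/dev/null; python3 st.py; python3 -m inch '[[-0.005,0.00866,0,0,0,0],[-0.005,0.00866,0,0,0,0],[0,0,0,0,0,0],[0,0,0,0,0,0]]'>/dev/null;  python3 st.py;  python3 -m inch '[[-0.005,0.00866,0,0,0,0],[-0.005,0.00866,0,0,0,0],[0,0,0,0,0,0]]'>/dev/null;  python3 st.py
```

```text
t 10.9 tcp [645.9 143.1  31.7] yang 30.0 z [ 0. -0. -1.] w 0.003 gf 0.0 F [ 0.1  0.3 -0.8] along 0.21 across 0.19 torque [ 0.03 -0.01 -0.02]
t 11.3 tcp [644.  146.4  31.8] yang 29.9 z [ 0. -0. -1.] w -0.007 gf 0.7034178357571363 F [ 0.8 -1.  -0.3] along -1.31 across 0.19 torque [-0.31 -0.13 -0.04]
t 11.6 tcp [641.8 150.2  31.8] yang 30.0 z [ 0.  0. -1.] w -0.003 gf 0.7137754652649164 F [ 0.4 -1.2 -0.3] along -1.22 across -0.22 torque [-0.29 -0.12  0.03]
```

Contact made, and the drag reads about 1.3–1.5 N (torque −0.31 N m). Going on in small bites.

```bash
python3 -m inch '[[-0.005,0.00866,0,0,0,0],[-0.005,0.00866,0,0,0,0],[0,0,0,0,0,0]]' >/dev/null; python3 st.py; python3 -m inch '[[-0.005,0.00866,0,0,0,0],[0,0,0,0,0,0],[0,0,0,0,0,0]]'>/dev/null;  python3 st.py;  python3 -m inch '[[-0.005,0.00866,0,0,0,0],[0,0,0,0,0,0],[0,0,0,0,0,0]]'>/dev/null;  python3 st.py
```

```text
t 11.9 tcp [639.8 153.8  31.8] yang 30.0 z [ 0.  0. -1.] w -0.005 gf 0.6518578436225653 F [ 0.7 -0.7  0.3] along -0.91 across 0.23 torque [-0.25 -0.16  0.01]
t 12.2 tcp [638.8 155.4  31.7] yang 30.0 z [-0.  0. -1.] w 0.0 gf 0.55802206043154 F [ 1.1 -0.8  0.3] along -1.23 across 0.56 torque [-0.13 -0.14 -0.03]
t 12.5 tcp [637.9 157.   31.7] yang 30.0 z [ 0.  0. -1.] w -0.0 gf 0.7641671877354383 F [ 0.6 -1.6  0.4] along -1.68 across -0.32 torque [-0.2  -0.19  0.03]
```

Run:
```python
from h import *
F=[]
for i in range(4): arm.get_image('side'); F.append(np.array(arm.observe()['ft_force'])@[-.5,.866,0])
print(np.round(F,2))
```

```text
[-1.24 -1.24 -0.88 -1.01]
```

```bash
python3 -m inch '[[-0.005,0.00866,0,0,0,0],[-0.005,0.00866,0,0,0,0]]' >/dev/null; python3 st.py; python3 -m inch '[[-0.005,0.00866,0,0,0,0],[0,0,0,0,0,0]]'>/dev/null;  python3 st.py;  python3 -m inch '[[-0.0025,0.00433,0,0,0,0],[-0.0025,0.00433,0,0,0,0]]'>/dev/null;  python3 st.py;  python3 -m inch '[[-0.0025,0.00433,0,0,0,0],[-0.0025,0.00433,0,0,0,0]]'>/dev/null;  python3 st.py
```

```text
t 12.9 tcp [636.  160.2  31.7] yang 29.9 z [ 0. -0. -1.] w -0.001 gf 1.2617162615060806 F [ 1.3 -2.2  0.5] along -2.59 across -0.0 torque [-0.38 -0.31 -0.02]
t 13.1 tcp [634.8 162.4  31.8] yang 30.0 z [ 0.  0. -1.] w -0.0 gf 0.7853220496326685 F [ 1.2 -1.2  1.3] along -1.67 across 0.48 torque [-0.22 -0.21 -0.02]
t 13.3 tcp [633.9 163.8  31.7] yang 29.9 z [ 0. -0. -1.] w 0.003 gf 1.304309405386448 F [ 1.6 -1.6  1. ] along -2.24 across 0.61 torque [-0.4  -0.37  0.01]
t 13.5 tcp [633.  165.6  31.8] yang 29.9 z [ 0. -0. -1.] w 0.001 gf 1.3329468481242657 F [ 2.2 -2.3  0.1] along -3.1 across 0.8 torque [-0.32 -0.38 -0.04]
```

```bash
python3 -m inch '[[-0.0025,0.00433,0,0,0,0],[-0.0025,0.00433,0,0,0,0]]' >/dev/null; python3 st.py; python3 -m inch '[[-0.0025,0.00433,0,0,0,0],[-0.0025,0.00433,0,0,0,0]]'>/dev/null;  python3 st.py;  python3 -m inch '[[0,0,0,0,0,0],[0,0,0,0,0,0]]'>/dev/null;  python3 st.py
```

```text
t 13.7 tcp [631.9 167.3  31.8] yang 29.9 z [ 0. -0. -1.] w 0.003 gf 1.3602901808917522 F [ 2.4 -1.9  0.5] along -2.84 across 1.08 torque [-0.4  -0.38  0.01]
t 13.9 tcp [631.  169.1  31.8] yang 29.9 z [ 0.  0. -1.] w 0.004 gf 1.3882849551737309 F [ 2.  -1.9  0.8] along -2.63 across 0.81 torque [-0.41 -0.49 -0.04]
t 14.1 tcp [630.9 169.2  31.8] yang 30.0 z [ 0.  0. -1.] w -0.002 gf 0.9378413949161768 F [ 0.9 -1.1  0.3] along -1.43 across 0.26 torque [-0.21 -0.34  0.  ]
```

```bash
python3 -m inch '[[-0.0025,0.00433,0,0,0,0],[-0.0025,0.00433,0,0,0,0]]' >/dev/null; python3 st.py; python3 -m inch '[[-0.0025,0.00433,0,0,0,0],[-0.0025,0.00433,0,0,0,0]]'>/dev/null;  python3 st.py;  python3 -m inch '[[-0.0025,0.00433,0,0,0,0],[-0.0025,0.00433,0,0,0,0]]'>/dev/null;  python3 st.py
```

```text
t 14.3 tcp [630.  170.7  31.8] yang 29.9 z [ 0. -0. -1.] w -0.003 gf 1.4352301508188248 F [ 1.9 -1.2  1.1] along -1.97 across 1.01 torque [-0.37 -0.47 -0.02]
t 14.5 tcp [629.  172.5  31.8] yang 29.9 z [ 0.  0. -1.] w 0.001 gf 1.4559708908200264 F [ 2.3 -1.7  1.5] along -2.64 across 1.11 torque [-0.43 -0.44 -0.01]
t 14.7 tcp [628.2 173.8  31.8] yang 29.9 z [ 0.001 -0.001 -1.   ] w -0.002 gf 2.8447751328349113 F [ 3.  -4.7 -0.2] along -5.59 across 0.27 torque [-0.89 -0.72  0.05]
```

Fork felt: total 5.6 N against a sliding drag of about 2.5 N. I'll aim for about 10 N total.

```bash
python3 -m inch '[[-0.0015,0.0026,0,0,0,0],[0,0,0,0,0,0]]' >/dev/null; python3 st.py; python3 -m inch '[[-0.0015,0.0026,0,0,0,0],[0,0,0,0,0,0]]'>/dev/null;  python3 st.py
```

```text
t 14.9 tcp [628.1 174.1  31.8] yang 29.9 z [ 0.001 -0.001 -1.   ] w 0.001 gf 2.800287902355194 F [ 4.5 -4.4  0.5] along -6.02 across 1.73 torque [-0.88 -0.64 -0.01]
t 15.1 tcp [627.9 174.3  31.8] yang 29.9 z [ 0.001 -0.002 -1.   ] w -0.001 gf 3.2094118371605873 F [ 3.7 -5.2  0. ] along -6.33 across 0.59 torque [-1.02 -0.78 -0.01]
```

```bash
python3 -m inch '[[-0.003,0.0052,0,0,0,0],[0,0,0,0,0,0]]' >/dev/null; python3 st.py; python3 -m inch '[[-0.003,0.0052,0,0,0,0],[0,0,0,0,0,0]]'>/dev/null;  python3 st.py
```

```text
t 15.3 tcp [627.6 174.9  31.9] yang 29.9 z [ 0.002 -0.002 -1.   ] w -0.001 gf 3.861532062292099 F [ 3.1 -6.1 -0. ] along -6.86 across -0.39 torque [-1.26 -0.88  0.01]
t 15.5 tcp [627.3 175.5  31.9] yang 29.9 z [ 0.002 -0.003 -1.   ] w -0.001 gf 4.6303890645504 F [ 4.6 -7.8 -0.5] along -9.06 across 0.12 torque [-1.56 -1.03 -0.  ]
```

```bash
python3 -m inch '[[-0.0015,0.0026,0,0,0,0],[0,0,0,0,0,0]]' >/dev/null; python3 st.py
python3 - <<'E'
from h import *
F=[]
for i in range(8): arm.get_image('side'); F.append(np.array(arm.observe()['ft_force'])@[-.5,.866,0])
print(np.round(F,2),np.mean(F))
E
```

```text
t 15.7 tcp [627.2 175.7  31.9] yang 29.8 z [ 0.002 -0.004 -1.   ] w 0.005 gf 5.129490718245506 F [ 4.9 -8.7 -0.5] along -9.96 across -0.15 torque [-1.76 -1.08  0.03]
[ -9.87 -10.34  -9.79 -10.42 -10.25 -10.05 -10.71  -9.96] -10.173472166239335
```

Mean 10.2 N, about 7.7 N over drag, held for more than half a second. Backing off gently.

```bash
python3 -m inch '[[0.0025,-0.0043,0,0,0,0],[0.0025,-0.0043,0,0,0,0],[0.0025,-0.0043,0,0,0,0],[0.0025,-0.0043,0,0,0,0],[0.0025,-0.0043,0,0,0,0],[0.0025,-0.0043,0,0,0,0],[0.005,-0.0087,0,0,0,0],[0.015,-0.026,0,0,0,0],[0.04,-0.069,0,0,0,0],[0.04,-0.069,0,0,0,0]]' && python3 -m inch '[[0,0,0.1,0,0,0],[0,0,0.15,0,0,0],[-0.05,-0.1,0.15,0,0,0],[-0.05,-0.15,0.1,0,0,0],[0,-0.1,0,0,0,0],[0,0,0,0,0,0],[0,0,0,0,0,0],[0,0,0,0,0,0]]' && python3 st.py
python3 - <<'E'
from h import *
snap('side','s6.png'); snap('top','t6.png')
a=cv2.imread('pics/s6.png')[180:260,310:410]; b=cv2.imread('pics/t6.png')[160:240,225:325]
cv2.imwrite('pics/s6c.png',cv2.resize(np.hstack([a,b]),(800,320),interpolation=cv2.INTER_CUBIC))
for n in('beaker','timer'): look('top',n);
E
```

```text
t: 17.1
ee_pos: [649.3, 137.2, 31.6]
orientation: [[-0.5, 0.866, -0.0], [0.866, 0.5, -0.0], [-0.0, -0.0, -1.0]]
ft_force: [0.4, -0.4, -0.9]
gripper_width: -0.004
gripper_force: 0.0
t: 17.9
ee_pos: [628.7, 68.1, 131.1]
orientation: [[-0.499, 0.867, -0.001], [0.867, 0.499, 0.0], [0.001, -0.001, -1.0]]
ft_force: [-0.2, -0.4, -0.2]
gripper_width: 0.002
gripper_force: 0.0
t 17.9 tcp [628.7  68.1 131.1] yang 29.9 z [-0.001  0.    -1.   ] w 0.002 gf 0.0 F [-0.2 -0.4 -0.2] along -0.29 across -0.36 torque [ 0.04 -0.03 -0.01]
top timer 0.93 [359.7 392.   13.6] px 216.0 308.0
```

View pics/s6c.png

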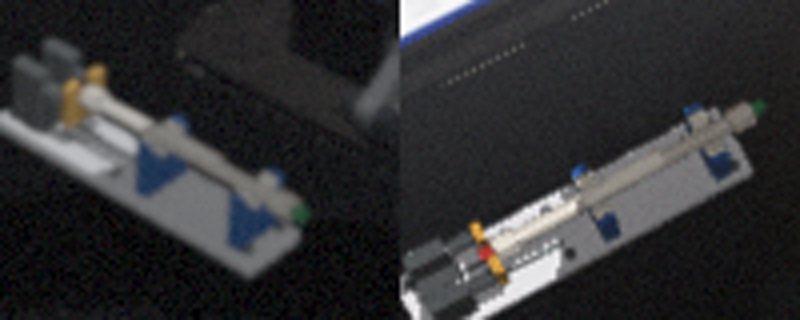

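The fitting bears on the fork (85,100 left; 490,250 right), with the red plug in its slot and the tube lying in both Vs. The robot is clear of everything.

```bash
python3 -c "
from plant import arm
print(arm.hand_in())"
```

```text
the job is handed in; nothing more can be done
None
```

The column lies in both V supports with its red end against the fork; I pressed it home at about 7.7 N over the sliding drag, let go, backed the arm clear and handed the job in at about 18 s (no verdict was returned).

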